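Change over the battery packs

ROBOT

A 6-joint arm with a two-finger parallel gripper is mounted at the origin on a cart in front of the work surface, level with it; the furniture and walls round the work are solid. World frame = base frame: x ahead of the robot, y to its left, z up, the work surface at z = 0. Lengths are in m, angles in rad, forces in N, time in s.
With the tool pointing down it reaches from about 0.425 to 0.95 m from the base axis. Payload 3.5 kg.
Tool frame: the origin (TCP) lies at the very end of the fingers, on their centre line; the grasp point (between the pads) lies 19 mm behind it; z points along the fingers, y is the line along which they close (so a half turn about z gives the same grasp; the last joint's range is limited). The gripper opens to 85 mm and grips with 20 to 120 N. Pads are 22 mm wide; open, the fingers measure 114 mm over their backs; the gripper's body (76 mm by 85 mm) begins 54 mm behind the grasp point. The pads swing forward as they close: fully open they stand 13 mm farther back than shut.
Start: joints at [1.185, 0.286, 1.577, -0, 1.279, -0.15], TCP at [0.158, 0.656, 0.231] pointing down, gripper open.
Joint ranges: [-2.77, 2.77], [-0.9, 2.22], [0.21, 2.48], [-1.53, 4.67], [0.24, 2.81], [-2.84, 2.84]. Speed limits (rad/s): [2.79, 2.79, 3.14, 3.14, 3.14, 3.14].

INTERFACE

Orientations are given as a unit quaternion [x, y, z, w].
In Python, from plant import get_state, read_camera, sign_off, recognise gives the robot as it stands.
- The arm moves only by the tool arm_command, never from a script. Its argument "steps" is a list of rows, each an object with "translation": the shift along the tool's x, y, z scaled (see below), a list of three; "twist": the turn, a rotation vector about the tool's x, y, z scaled (see below), a list of three; "fingers": the opening, from -1 (shut) to 1 (fully open). In form: [{"translation": [x, y, z], "twist": [rx, ry, rz], "fingers": fingers}, ...]. A call has 1 to 5 rows; each row is the pose to reach, as a shift and turn from the pose commanded when the call began, along the tool's axes at that moment; what a row does not reach only later rows make up. The controller multiplies each number of a shift by 75 cm and each number of a turn by 60 degrees. A row lasts 1/8 s, in which the tool goes at most 62.5 mm and 10.7 degrees, less where a joint would pass 70% of its speed; a pose out of reach is approached as far as the arm can. A call with a number of a shift or a turn outside -1 to 1 is refused whole. A call with a gripper value outside its range is refused whole. The fingers move at their own pace and stop on an object; "grip_force" is the grip in N (left out, the last holds). Time passes only in rows, so rows that repeat a pose let the fingers close. It gives the time, the measured TCP pose, the force, the opening and the grip force at its end, in the units of the state.
- get_state(): the state, without advancing time (a new reading comes with each control period).
- read_camera(name): name is "side" or "top"; returns a dict with "pixels" (384x512x3 uint8, red, green, blue), "K" (3x3 intrinsics, pixels), "R" (3x3) and "t" (3): a world point X has camera coordinates R X + t. Camera axes: x right, y down, z forward; pixel columns grow to the right and rows downward; lengths in m; the calibration is good to about 2 mm. A picture is of the moment at which its call begins. There is no depth.
- sign_off(): hands the job in; it is judged then, once.
Trained networks look in a picture, given as the dict that the camera call returned (one of the last four; its "shot" number tells which), for a name from the list of things; names that differ only in an ending like _2 or _b are one class to them, and where a whole thing is asked for, a point or a joint stands for the part that bears it (a point fixed in the world has none). Each returns a list of dicts, best first, with "conf" (0 to 1); they miss things now and then, are a little off and sometimes report something else, mostly with a low value. They report only what shows in the picture. A call takes as long as a camera call.
- recognise(picture, query): "point" ([row, column] in pixels, amid what is visible of it).
The state is a dict: "time": time; "qpos": joint angles; "dq": joint speeds; "joint_efforts": joint torques, N m; "eef_pos": TCP position; "tcp_rot": TCP orientation; "contact_force": force on the tool from outside, world axes, zero at the start; "wrist_torque": the same for the moment, N m; "opening": opening from 0.0 (shut) to 1.0 (fully open); "finger_force": force on a finger pad.
Only numpy, scipy, OpenCV 4.12 (cv2) and the standard library are available. Lean on these libraries where they do the work, as an engineer would, in place of code of your own. Each camera call takes 0.05 s, during which the arm holds its last target. There are 200 camera calls.

TASK

The battery packs in the work lamp and in the radio are run down and the two in the chargers are full, so change them over: the tall stepped pack goes into the lamp, the long slim pack into the radio, and the two run-down packs into the two chargers, either one in either. Seat every pack fully down in its dock, button end to the front as the packs sit now. A dock takes one pack only; the bare rubber mat in front is there to stand a pack on meanwhile.

Things in the scene. Friction and masses are not known exactly. Their poses are not given: they have to be found in the camera images.
- tall_pack: Largest pack, near-black, 92 x 56 mm in plan, 90 mm high with the foot, its top stepped down to 56 mm over the front 24 mm (-x end). Full; starts in charger_1. 0.6 kg. Foot 18 mm deep, 56 mm long, 38 mm wide in its front half and 14 in its back half. Origin: centre of the foot's underside; -x: the button end. Grip the body across y.
- slim_pack: Long narrow flat-topped pack, near-black plastic, 86 x 44 mm in plan, 58 mm high with the foot. Full; starts in charger_2. 0.3 kg. Foot, origin, axes and grip as tall_pack's.
- ridged_pack: Pack with three round ridges along its top, near-black plastic, 76 x 56 mm in plan, 60 mm high with the foot (flat sides up to 51 mm). Run down; starts in the work lamp. 0.4 kg. Foot, origin, axes and grip as tall_pack's.
- square_pack: Short, nearly square pack with rounded corners and a round disc on top, near-black plastic, 60 x 56 mm in plan, 62 mm high with the foot. Run down; starts in the radio. 0.35 kg. Foot, origin, axes and grip as tall_pack's.
- work_lamp: LED work lamp, grey; deck 112 mm wide, 28 mm high, to 56 mm in front of the battery well's centre; flood panel from 86 mm behind it, 115 mm high. Fixed. Origin: bench level under the well's centre; +x to the back. Well 72 x 54 mm, floor at 12 mm, mouth flared 5 mm all round, 30 mm wide in its back half: a foot goes in with 8 mm play, button end to -x, down to the floor.
- radio: Workshop radio, grey: a 124 mm wide low deck with a battery well in front and, from 68 mm behind the well's centre, a cabinet 148 mm wide and 98 mm high with two round loudspeakers and a carrying handle up to 115 mm. Fixed; well, deck height, origin and axes as work_lamp's.
- charger_1: Battery charger, grey, 108 mm wide, with a battery well in its low deck and a 46 mm high slotted housing from 56 mm behind the well's centre. The tall pack starts in it. Fixed; well, deck height, origin and axes as work_lamp's.
- charger_2: Battery charger of the same kind as charger_1. The slim pack starts in it. Fixed; well, deck height, origin and axes as work_lamp's.
- bench_mat: Bare grey ribbed rubber mat, 110 (x) x 170 (y) x 3 mm, lying on the bench in front of the docks, nothing on it: the free spot. Origin at the centre of its underside. Small tools and packets lie on the bench to its left and right.

How it is judged:
At the end, for the whole second after the job is handed in: Tall pack in the work lamp, slim pack in the radio, ridged and square pack one in each charger: each upright (0.08 rad), foot on the well's floor (4 mm), centre within 13 mm of the well's, button end to the front (it fits no other way), released and at rest (horizontal distance between tall_pack and work_lamp below 0.013 m and z of tall_pack in the frame of work_lamp between 0.008 and 0.016 m and angle between each of tall_pack, slim_pack's own z axis and vertical below 0.08 rad and horizontal distance between slim_pack and radio below 0.013 m and z of slim_pack in the frame of radio between 0.008 and 0.016 m and (((horizontal distance between ridged_pack and charger_1 below 0.013 m and z of ridged_pack in the frame of charger_1 between 0.008 and 0.016 m and angle between ridged_pack's own z axis and vertical below 0.08 rad) and (horizontal distance between square_pack and charger_2 below 0.013 m and z of square_pack in the frame of charger_2 between 0.008 and 0.016 m and angle between square_pack's own z axis and vertical below 0.08 rad)) or ((horizontal distance between ridged_pack and charger_2 below 0.013 m and z of ridged_pack in the frame of charger_2 between 0.008 and 0.016 m and angle between ridged_pack's own z axis and vertical below 0.08 rad) and (horizontal distance between square_pack and charger_1 below 0.013 m and z of square_pack in the frame of charger_1 between 0.008 and 0.016 m and angle between square_pack's own z axis and vertical below 0.08 rad))) and linear speed of each of tall_pack, slim_pack, ridged_pack, square_pack below 0.02 m/s); the robot touches nothing.
It also fails if it takes over 128 s, if anything falls off the work surface, if the arm or the gripper's body presses on something with over 40 N, if the wrist force passes 120 N, or if a joint passes its speed limit or range.

## Working session

There is one attempt and no reset: what is moved stays moved. The work goes in short steps, Python scripts to look and compute and a tool call to move; the robot and the scene stay as the last step left them, time stands still between calls to the robot, and variables do not carry over. Pictures are saved under pics/ and viewed, at most 14 in all, crops included, and the job is handed in when it is done.

Besides the shell and the picture viewer there is one more tool, called after "Request:" as a command line: name --argument value ..., lists and objects as JSON in quotes. arm_command: Moves the arm, as the interface text tells. Shifts and turns lie within -1 to 1; 1 stands for 75 cm of shift or 60 degrees of turn. Its arguments: {"type":"object","properties":{"steps":{"type":"array"},"grip_force":{"type":"number"}},"required":["steps"]}

```bash
ls; mkdir -p pics
python3 - <<'E'
from plant import *
import cv2
s=get_state();print({k:s[k] for k in('time','eef_pos','tcp_rot','opening','contact_force')})
for c in('side','top'):
    p=read_camera(c);cv2.imwrite(f'pics/{c}0.png',p['pixels'][:,:,::-1])
    print(c,p['K'].tolist() if hasattr(p['K'],'tolist') else p['K'],p['R'],p['t'])
    for n in('tall_pack','slim_pack','ridged_pack','square_pack','work_lamp','radio','charger_1','bench_mat'):
        print(n,[(x['point'],round(x['conf'],2)) for x in recognise(p,n)][:3])
E
```

```text
pics
{'time': 0.0, 'eef_pos': array([0.15739196, 0.65571571, 0.22992929]), 'tcp_rot': array([ 1.17607225e-01,  9.93059482e-01, -1.14349688e-03, -3.12558390e-04]), 'opening': 0.9998094547398483, 'contact_force': array([-0.49899482, -0.36139187, -0.67649132])}
side [[373.6422179004346, 0.0, 257.30360762189093], [0.0, 373.6422179004346, 194.0441827681594], [0.0, 0.0, 1.0]] [[-0.99159488 -0.12887593  0.0114279 ]
 [-0.09446066  0.66076923 -0.74462152]
 [ 0.08841259 -0.73944237 -0.66738909]] [0.50593127 0.08634557 0.90258103]
tall_pack [([159.6, 236.3], 0.85)]
slim_pack [([119.9, 252.1], 0.62)]
ridged_pack [([229.2, 230.4], 0.63)]
square_pack [([314.5, 202.1], 0.56)]
work_lamp [([235.9, 196.3], 0.89)]
radio [([310.1, 171.8], 0.77)]
charger_1 [([176.1, 217.5], 0.92), ([133.6, 225.0], 0.67)]
bench_mat [([222.0, 288.5], 0.92)]
top [[394.9748070630575, 0.0, 256.03678685234235], [0.0, 394.9748070630575, 194.7074121209045], [0.0, 0.0, 1.0]] [[ 0.01000095 -0.99972612 -0.02115791]
 [-0.99156863 -0.00718111 -0.1293835 ]
 [ 0.12919613  0.02227347 -0.99136888]] [0.01275651 0.53865993 1.04191053]
tall_pack [([177.3, 306.5], 0.78)]
slim_pack [([178.1, 387.3], 0.83)]
ridged_pack [([184.8, 221.8], 0.82)]
square_pack [([186.1, 140.3], 0.62)]
work_lamp [([162.7, 219.8], 0.97)]
radio [([159.4, 148.8], 0.6)]
charger_1 [([157.8, 376.8], 0.81), ([158.1, 304.2], 0.76)]
bench_mat [([231.9, 252.4], 0.68)]
```

Run:
```python
import cv2
t=cv2.imread('pics/top0.png');cv2.imwrite('pics/top0c.png',cv2.resize(t[100:270,90:450],(792,374),interpolation=cv2.INTER_CUBIC))
```

```text
(no output)
```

View pics/top0c.png

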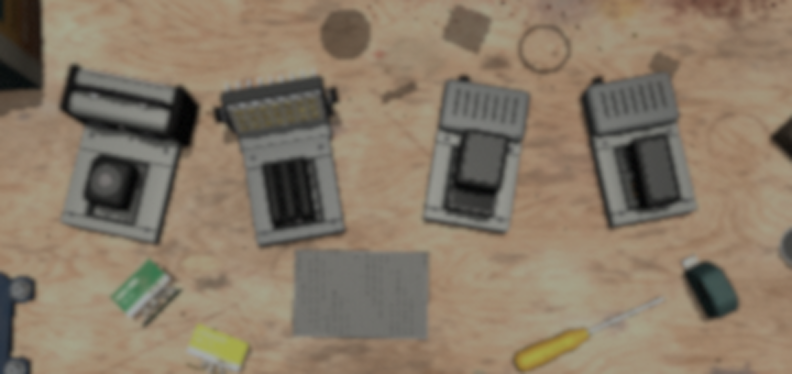

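View pics/side0.png

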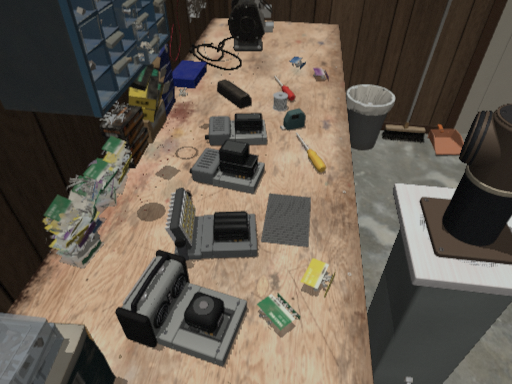

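The top view shows radio, lamp, charger_1 and charger_2 from left to right, each yawed a few degrees. The mat is at front centre and free. I'll enlarge the docks to get their edges.

Run:
```python
import cv2,numpy as np
t=cv2.imread('pics/top0.png')
def tile(im,rs,name,g=1.5):
    ts=[]
    for r,c in rs:
        a=cv2.resize(im[r:r+60,c:c+80],(400,300),interpolation=cv2.INTER_CUBIC)
        a=np.clip(a*g,0,255).astype('uint8')
        for k in range(0,80,10):
            cv2.putText(a,str(c+k),(k*5,8),0,.3,(0,255,0));cv2.line(a,(k*5+2,10),(k*5+2,14),(0,255,0))
        for k in range(0,60,10):
            cv2.putText(a,str(r+k),(0,k*5+5),0,.3,(0,255,0))
        ts.append(a)
    cv2.imwrite(name,np.vstack([np.hstack(ts[:2]),np.hstack(ts[2:])]))
tile(t,[(155,110),(155,180),(155,275),(150,345)],'pics/tt.png')
```

```text
(no output)
```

View pics/tt.png

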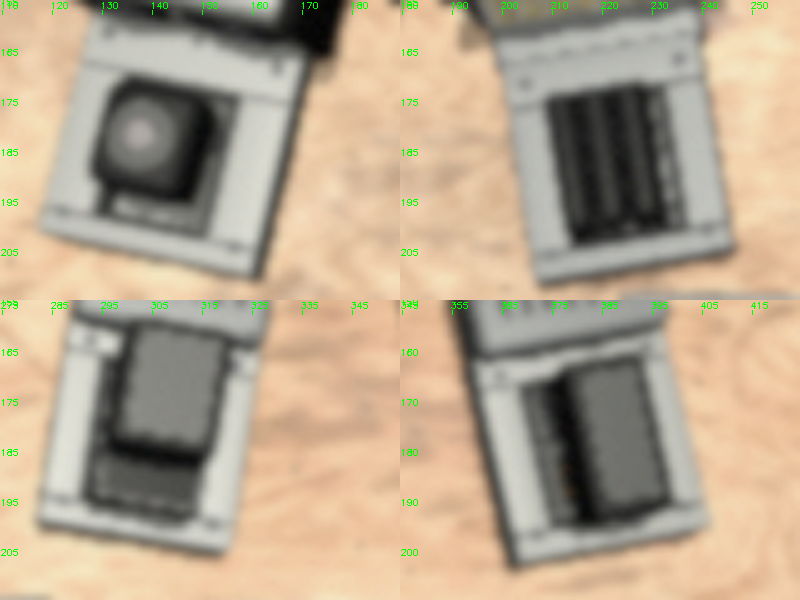

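```bash
cat > h.py <<'E'
import numpy as np,cv2
def proj(p,X):
    c=np.asarray(X)@np.array(p['R']).T+p['t'];u=c@np.array(p['K']).T;return u[:,:2]/u[:,2:]
def unproj(p,rc,z):
    d=np.linalg.inv(p['K'])@[rc[1],rc[0],1];R=np.array(p['R']);d=R.T@d;o=-R.T@p['t'];return o+d*(z-o[2])/d[2]
def place(P,x,y,a):
    c,s=np.cos(a),np.sin(a);P=np.asarray(P,float);return np.c_[x+c*P[:,0]-s*P[:,1],y+s*P[:,0]+c*P[:,1],P[:,2]]
W=dict(radio=.124,work_lamp=.112,charger_1=.108,charger_2=.108)
E
python3 - <<'E'
from h import *
from plant import *
from scipy.optimize import minimize
ps={c:read_camera(c) for c in('top','side')}
init=dict(radio=(186,140),work_lamp=(185,222),charger_1=(182,306),charger_2=(178,384))
ims={c:cv2.GaussianBlur(p['pixels'],(0,0),.6).astype(np.float32) for c,p in ps.items()}
for c,p in ps.items(): print(c,'cam at',(-np.array(p['R']).T@p['t']).round(3))
def edges(w):
    t=np.linspace(0.05,.95,25); h=w/2; b=.045; f=-.056
    E=[]
    E.append((np.c_[np.full(25,f),-h+w*t,0*t],(-1,0)))
    for s in(-1,1):E.append((np.c_[f+(b-f)*t,np.full(25,s*h),0*t],(0,s)))
    return E
def samp(c,X):
    q=proj(ps[c],X).astype(np.float32);return cv2.remap(ims[c],q[:,:1].copy(),q[:,1:].copy(),cv2.INTER_LINEAR)[:,0]
def cost(v,w,cams):
    tot=0
    for c in cams:
        for P,n in edges(w):
            P=P.copy();P[:,2]=.028;N=np.array([n[0],n[1],0])*.0035
            a=samp(c,place(P-N,*v));b=samp(c,place(P+N,*v))
            tot+=np.abs(a-b).sum(1).mean()
    return -tot
for n,w in W.items():
    g=unproj(ps['top'],init[n],.03)
    for cams in(['top'],['side'],['top','side']):
        best=None
        for a0 in np.radians([-18,-9,0,9,18]):
          for dx in(-.008,0,.008):
            for dy in(-.008,0,.008):
              r=minimize(cost,[g[0]+dx,g[1]+dy,a0],(w,cams),method='Nelder-Mead',options=dict(initial_simplex=np.array([g[0]+dx,g[1]+dy,a0])+np.array([[0,0,0],[.006,0,0],[0,.006,0],[0,0,.08]]),xatol=1e-4,fatol=.05))
              if best is None or r.fun<best.fun:best=r
        print(n,cams,best.x[:2].round(4),np.degrees(best.x[2]).round(1),round(best.fun))
m=recognise(ps['top'],'bench_mat');print(unproj(ps['top'],m[0]['point'],.003))
E
```

```text
top cam at [ 0.399 -0.007  1.103]
side cam at [0.43  0.676 0.661]
radio ['top'] [0.575  0.3303] -11.2 -284
radio ['side'] [0.5564 0.3418] -11.1 -638
radio ['top', 'side'] [0.555  0.3323] -11.1 -742
work_lamp ['top'] [0.5762 0.0901] 11.0 -281
work_lamp ['side'] [0.573  0.1043] 15.1 -404
work_lamp ['top', 'side'] [0.5679 0.132 ] 9.5 -585
charger_1 ['top'] [ 0.5913 -0.0998] -15.6 -278
charger_1 ['side'] [ 0.5875 -0.1411] -0.1 -366
charger_1 ['top', 'side'] [ 0.5875 -0.1387] -2.4 -558
charger_2 ['top'] [ 0.5977 -0.3289] 11.3 -330
charger_2 ['side'] [ 0.5998 -0.3723] 8.5 -407
charger_2 ['top', 'side'] [ 0.5953 -0.3291] 10.9 -587
[0.44107579 0.02331987 0.003     ]
```

```bash
cat > fit.py <<'E'
from h import *
from plant import *
from scipy.optimize import minimize
C=dict(radio=((118,200.5),(161.4,209.8)),work_lamp=((207.6,211.5),(247,205)),charger_1=((282.6,200),(320,206)),charger_2=((367.4,203.4),(406.6,194.6)))
ps={c:read_camera(c) for c in('top','side')}
p=ps['top'];im=cv2.GaussianBlur(p['pixels'],(0,0),.5).astype(np.float32)[:,:,2]
def samp(X):
    q=proj(p,X).astype(np.float32);return cv2.remap(im,q[:,:1].copy(),q[:,1:].copy(),cv2.INTER_LINEAR)[:,0]
t=np.linspace(.05,.95,30);f=-.056;b=.045
def cost(v,w):
    h=w/2;s=0
    for P,n in[(np.c_[0*t+f,-h+w*t,0*t+.028],(-1,0,0)),(np.c_[f+(b-f)*t,0*t-h,0*t+.028],(0,-1,0)),(np.c_[f+(b-f)*t,0*t+h,0*t+.028],(0,1,0))]:
        N=np.array(n)*.0035;s+=(samp(place(P-N,*v))-samp(place(P+N,*v))).mean()
    return -s
big={c:cv2.resize(ps[c]['pixels'][:,:,::-1],None,fx=4,fy=4,interpolation=cv2.INTER_CUBIC) for c in ps}
for n,w in W.items():
    L,R=[unproj(p,(q[1],q[0]),.028)[:2] for q in C[n]]
    d=L-R;a=np.arctan2(-d[0],d[1]);m=(L+R)/2+.056*np.array([np.cos(a),np.sin(a)])
    x0=np.r_[m,a]
    r=minimize(cost,x0,(w,),method='Nelder-Mead',options=dict(initial_simplex=x0+np.array([[-.002,-.002,-.03],[.004,0,0],[0,.004,0],[0,0,.05]]),xatol=1e-4,fatol=.01))
    print(n,'manual',m.round(4),np.degrees(a).round(1),'w',np.linalg.norm(d).round(4),'fit',r.x[:2].round(4),np.degrees(r.x[2]).round(1),round(r.fun))
    for c in ps:
        for z,rect in((.028,[(-.056,-w/2),(-.056,w/2),(.056,w/2),(.056,-w/2)]),(.028,[(-.036,-.027),(-.036,.027),(0,.027),(0,.015),(.036,.015),(.036,-.015),(0,-.015),(0,-.027)])):
            q=proj(ps[c],place([(*k,z) for k in rect],*r.x))
            cv2.polylines(big[c],[((q+.5)*4).round().astype(int)],True,(0,0,255),1)
cv2.imwrite('pics/ov.png',np.vstack([np.hstack([big['top'][600:860,440:840],big['top'][600:860,1100:1500]]),big['side'][420:1400:3,420:1220]][:1]+[cv2.resize(big['side'][400:1430,400:1200],(800,0) if 0 else (400,515)).repeat(1,1)] if 0 else [np.hstack([big['top'][600:860,440:840],big['top'][600:860,1100:1500]]),np.hstack([big['side'][1120:1440,480:1000][:, :400],big['side'][420:740,760:1160]])]))
E
python3 fit.py
```

```text
radio manual [0.5631 0.3266] -11.5 w 0.124 fit [0.5652 0.3315] -11.3 -93
work_lamp manual [0.5567 0.1055] 9.9 w 0.1093 fit [0.5593 0.1115] 10.3 -60
charger_1 manual [ 0.5729 -0.1147] -8.8 w 0.103 fit [ 0.5771 -0.1164] -9.2 -82
charger_2 manual [ 0.5848 -0.3264] 13.1 w 0.1096 fit [ 0.588  -0.3302] 11.2 -93
```

View pics/ov.png

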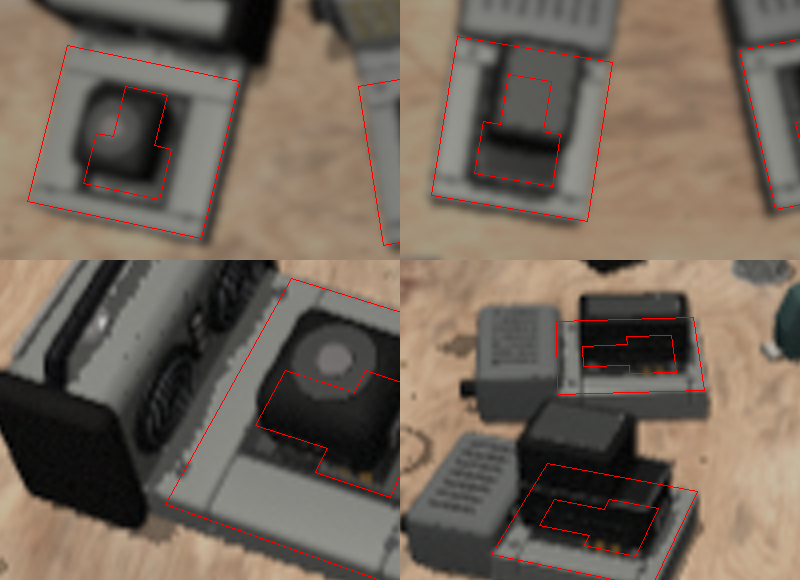

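The overlay fits the deck edges in both cameras: radio front corners at about (118,200) and (161,210), charger_1's at (283,200) and (320,206). The recess is a bit larger than my 72x54 outline, as it should be with the flare. Next I measure the pack offsets in the docks and plan the first move.

```bash
cat >> h.py <<'E'
D=dict(radio=(.5645,.3300,-11.3),lamp=(.558,.1095,10.2),c1=(.5755,-.1160,-9.1),c2=(.587,-.329,11.7),mat=(.447,.023,0))
from scipy.spatial.transform import Rotation as Ro
def go(*targets):
    """targets: (x,y,z,yawdeg) -> numbers relative to current pose"""
    from plant import get_state
    s=get_state();R0=Ro.from_quat(s['tcp_rot']);p0=s['eef_pos']
    print('t',round(s['time'],2),'at',p0.round(4),'op',round(s['opening'],3),'F',np.round(s['contact_force'],1),'ff',np.round(s['finger_force'],1))
    for x,y,z,a in targets:
        a=np.radians(a);Rt=Ro.from_quat([-np.sin(a/2),np.cos(a/2),0,0])
        d=R0.inv().apply(np.array([x,y,z])-p0)/.75;w=(R0.inv()*Rt).as_rotvec(degrees=True)
        if np.linalg.norm(w)>120:w=(R0.inv()*Rt*Ro.from_euler('z',180,degrees=True)).as_rotvec(degrees=True)
        print((x,y,z),'->',d.round(3).tolist(),(w/60).round(3).tolist(),'rows',round(max(np.linalg.norm(d)*.75/.0625,np.linalg.norm(w)/10.7),1))
E
python3 - <<'E'
from h import *
from plant import *
p=read_camera('top')
for n,q,z,o in(('radio',(181.5,138.3),.074,0),('lamp',(188.6,222.3),.067,0),('c1',(172.5,309.3),.102,.012),('c2',(177.6,389),.070,0)):
    X=unproj(p,q,z);x,y,a=D[n];a=np.radians(a);d=X[:2]-[x,y]
    print(n,X.round(3),'local',(np.array([np.cos(a)*d[0]+np.sin(a)*d[1]-o,-np.sin(a)*d[0]+np.cos(a)*d[1]])).round(4))
x,y,a=D['lamp'];go((x,y,.2,a),(x,y,.12,a))
print(get_state()['eef_pos'])
E
```

```text
radio [0.567 0.33  0.074] local [0.0021 0.0001]
lamp [0.55  0.106 0.067] local [-0.0083 -0.0016]
c1 [ 0.588 -0.12   0.102] local [ 0.0013 -0.0022]
c2 [ 0.582 -0.333  0.07 ] local [-0.0058 -0.0031]
t 1.2 at [0.1576 0.6563 0.2313] op 0.997 F [ 1.1 -0.1  0.1] ff 0.0
(0.558, 0.1095, 0.2) -> [-0.689, -0.584, 0.042] [0.0, -0.0, -0.395] rows 10.9
(0.558, 0.1095, 0.12) -> [-0.689, -0.584, 0.148] [0.0, -0.0, -0.395] rows 11.0
[0.15764591 0.6563209  0.2313338 ]
```

Request:
arm_command --steps '[{"translation": [-0.68, -0.58, 0.042], "twist": [0, 0, -0.395], "fingers": 1}, {"translation": [-0.68, -0.58, 0.042], "twist": [0, 0, -0.395], "fingers": 1}, {"translation": [-0.68, -0.58, 0.042], "twist": [0, 0, -0.395], "fingers": 1}, {"translation": [-0.68, -0.58, 0.042], "twist": [0, 0, -0.395], "fingers": 1}, {"translation": [-0.68, -0.58, 0.042], "twist": [0, 0, -0.395], "fingers": 1}]'

```text
time: 1.82
eef_pos: [0.3415, 0.4033, 0.217]
tcp_rot: [-0.089, 0.996, 0.0, 0.0]
contact_force: [1.1, 0.3, 0.6]
opening: 1.003
finger_force: 0.0
```

```bash
python3 -c "
from h import *
x,y,a=D['lamp'];go((.552,.1085,.13,a),(.552,.1085,.036,a))"
```

```text
t 1.82 at [0.3415 0.4033 0.217 ] op 1.003 F [1.1 0.3 0.6] ff 0.0
(0.552, 0.1085, 0.13) -> [-0.206, -0.437, 0.116] [0.0, 0.001, 0.0] rows 6.0
(0.552, 0.1085, 0.036) -> [-0.206, -0.437, 0.241] [0.0, 0.001, 0.0] rows 6.5
```

Request:
arm_command --steps '[{"translation": [-0.206, -0.437, 0.116], "twist": [0, 0, 0], "fingers": 1}, {"translation": [-0.206, -0.437, 0.116], "twist": [0, 0, 0], "fingers": 1}, {"translation": [-0.206, -0.437, 0.116], "twist": [0, 0, 0], "fingers": 1}, {"translation": [-0.206, -0.437, 0.116], "twist": [0, 0, 0], "fingers": 1}, {"translation": [-0.206, -0.437, 0.116], "twist": [0, 0, 0], "fingers": 1}]'

```text
time: 2.45
eef_pos: [0.5179, 0.1556, 0.1438]
tcp_rot: [-0.089, 0.996, 0.0, 0.001]
contact_force: [-0.1, 1.3, 0.0]
opening: 0.998
finger_force: 0.0
```

```bash
python3 -c "
from h import *
x,y,a=D['lamp'];go((.552,.1085,.13,a),(.552,.1085,.036,a))"
```

```text
t 2.45 at [0.5179 0.1556 0.1438] op 0.998 F [-0.1  1.3  0. ] ff 0.0
(0.552, 0.1085, 0.13) -> [-0.034, -0.07, 0.018] [0.0, 0.001, -0.0] rows 1.0
(0.552, 0.1085, 0.036) -> [-0.034, -0.07, 0.144] [0.0, 0.001, -0.0] rows 2.0
```

Request:
arm_command --steps '[{"translation": [-0.034, -0.07, 0.018], "twist": [0, 0, 0], "fingers": 1}, {"translation": [-0.034, -0.07, 0.018], "twist": [0, 0, 0], "fingers": 1}]'

```text
time: 2.7
eef_pos: [0.5526, 0.1067, 0.1293]
tcp_rot: [-0.086, 0.996, -0.0, -0.001]
contact_force: [0.3, -0.5, -0.2]
opening: 0.998
finger_force: 0.0
```

```bash
python3 -c "
from h import *
x,y,a=D['lamp'];go((.552,.1085,.036,a))
from plant import *
A=[]
for c,(r,k) in (('top',(140,160)),('side',(150,140))):
    p=read_camera(c);A.append(cv2.resize(p['pixels'][r:r+130,k:k+130,::-1],(400,400),interpolation=cv2.INTER_CUBIC))
cv2.imwrite('pics/g1.png',np.hstack(A))"
```

```text
t 2.7 at [0.5526 0.1067 0.1293] op 0.998 F [ 0.3 -0.5 -0.2] ff 0.0
(0.552, 0.1085, 0.036) -> [0.0, 0.002, 0.124] [-0.0, -0.001, -0.005] rows 1.5
```

View pics/g1.png

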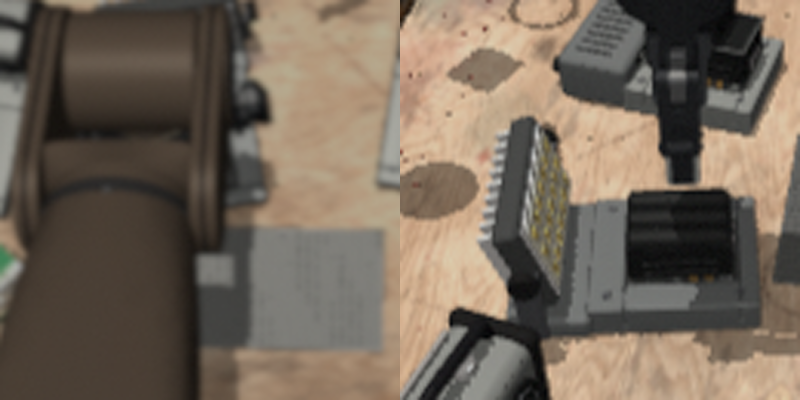

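The side view shows the fingers above the ridged pack, centred and aligned with it. The pack's top centre is at about side pixel (230,222). I'll descend and close.

Request:
arm_command --steps '[{"translation": [0, 0.001, 0.07], "twist": [0, 0, 0], "fingers": 1}, {"translation": [0, 0.001, 0.124], "twist": [0, 0, 0], "fingers": 1}, {"translation": [0, 0.001, 0.124], "twist": [0, 0, 0], "fingers": 1}, {"translation": [0, 0.001, 0.124], "twist": [0, 0, 0], "fingers": -1}, {"translation": [0, 0.001, 0.124], "twist": [0, 0, 0], "fingers": -1}]' --grip_force 60

```text
time: 3.42
eef_pos: [0.5532, 0.1113, 0.0406]
tcp_rot: [-0.089, 0.996, -0.0, 0.003]
contact_force: [-0.2, 0.8, -2.7]
opening: 0.639
finger_force: 64.7
```

Request:
arm_command --steps '[{"translation": [0, 0, 0], "twist": [0, 0, 0], "fingers": -1}, {"translation": [0, 0, 0], "twist": [0, 0, 0], "fingers": -1}, {"translation": [0, 0, 0], "twist": [0, 0, 0], "fingers": -1}]' --grip_force 60

```text
time: 3.8
eef_pos: [0.5532, 0.1112, 0.0404]
tcp_rot: [-0.089, 0.996, 0.0, 0.003]
contact_force: [-2.1, 1.3, 7.2]
opening: 0.643
finger_force: 65.8
```

Request:
arm_command --steps '[{"translation": [0, 0, -0.06], "twist": [0, 0, 0], "fingers": -1}, {"translation": [0, 0, -0.12], "twist": [0, 0, 0], "fingers": -1}, {"translation": [0, 0, -0.12], "twist": [0, 0, 0], "fingers": -1}]'

```text
time: 4.18
eef_pos: [0.554, 0.111, 0.132]
tcp_rot: [-0.089, 0.996, -0.0, 0.005]
contact_force: [-0.1, -0.3, -3.2]
opening: 0.641
finger_force: 66.0
```

```bash
python3 -c "
from h import *
x,y,a=D['mat'];go((x,y,.1,0),(x,y,.034,0))
from plant import *
p=read_camera('side');cv2.imwrite('pics/g2.png',cv2.resize(p['pixels'][120:320,120:370,::-1],(750,600),interpolation=cv2.INTER_CUBIC))"
```

```text
t 4.17 at [0.554 0.111 0.132] op 0.641 F [-0.1 -0.3 -3.2] ff 66.0
(0.447, 0.023, 0.1) -> [0.162, -0.09, 0.041] [-0.001, 0.009, 0.17] rows 2.3
(0.447, 0.023, 0.034) -> [0.162, -0.09, 0.129] [-0.001, 0.009, 0.17] rows 2.7
```

View pics/g2.png

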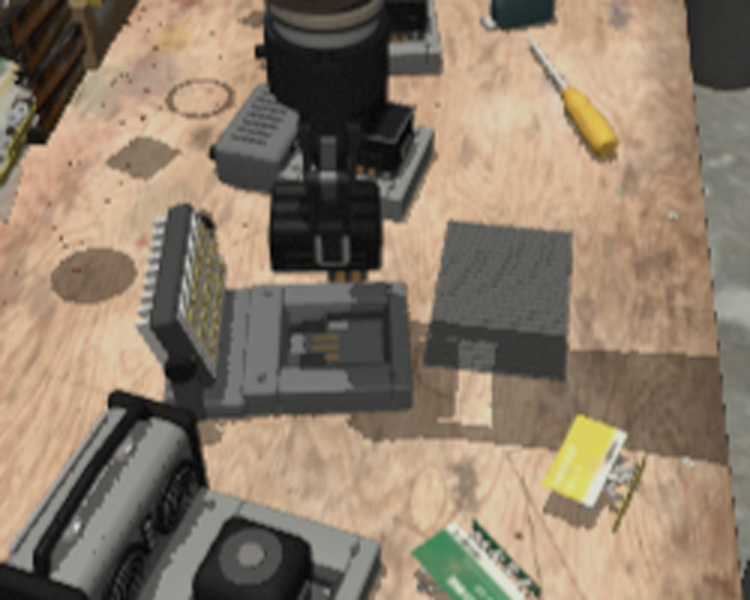

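The side view shows the ridged pack hanging level between the fingers. The lamp well is empty and visible around side pixel (230,235), and the mat is clear. Moving to the mat.

Request:
arm_command --steps '[{"translation": [0.08, -0.045, 0], "twist": [0, 0, 0.17], "fingers": -1}, {"translation": [0.162, -0.09, 0.04], "twist": [0, 0, 0.17], "fingers": -1}, {"translation": [0.162, -0.09, 0.04], "twist": [0, 0, 0.17], "fingers": -1}, {"translation": [0.162, -0.09, 0.115], "twist": [0, 0, 0.17], "fingers": -1}, {"translation": [0.162, -0.09, 0.115], "twist": [0, 0, 0.17], "fingers": -1}]'

```text
time: 4.85
eef_pos: [0.4366, 0.0239, 0.035]
tcp_rot: [0.0, 1.0, 0.001, -0.008]
contact_force: [-0.5, 0.7, -3.8]
opening: 0.644
finger_force: 66.6
```

```bash
python3 -c "
from h import *
x,y,a=D['mat'];go((x,y,.033,0))"
```

```text
t 4.85 at [0.4366 0.0239 0.035 ] op 0.644 F [-0.5  0.7 -3.8] ff 66.6
(0.447, 0.023, 0.033) -> [-0.014, -0.001, 0.002] [0.003, -0.015, -0.001] rows 0.2
```

Request:
arm_command --steps '[{"translation": [0, 0, 0], "twist": [0, 0, 0], "fingers": -1}]'

```text
time: 4.97
eef_pos: [0.443, 0.0231, 0.0408]
tcp_rot: [0.0, 1.0, 0.0, -0.001]
contact_force: [1.2, -0.7, -2.8]
opening: 0.639
finger_force: 66.6
```

```bash
python3 -c "
from h import *
x,y,a=D['mat'];go((x,y,.033,0))"
```

```text
t 4.97 at [0.443  0.0231 0.0408] op 0.639 F [ 1.2 -0.7 -2.8] ff 66.6
(0.447, 0.023, 0.033) -> [-0.005, -0.0, 0.01] [0.0, -0.001, -0.0] rows 0.1
```

Request:
arm_command --steps '[{"translation": [0, 0, 0.008], "twist": [0, 0, 0], "fingers": -1}, {"translation": [0, 0, 0.008], "twist": [0, 0, 0], "fingers": -1}, {"translation": [0, 0, 0.008], "twist": [0, 0, 0], "fingers": -1}]'

```text
time: 5.35
eef_pos: [0.4439, 0.023, 0.0357]
tcp_rot: [-0.0, 1.0, -0.0, 0.001]
contact_force: [0.5, 0.1, -3.7]
opening: 0.64
finger_force: 66.6
```

Another 3 mm, then release and lift.

Request:
arm_command --steps '[{"translation": [0, 0, 0.004], "twist": [0, 0, 0], "fingers": -1}, {"translation": [0, 0, 0.004], "twist": [0, 0, 0], "fingers": -1}]'

```text
time: 5.6
eef_pos: [0.4431, 0.023, 0.0319]
tcp_rot: [0.0, 1.0, 0.0, -0.0]
contact_force: [-0.4, 0.7, -2.7]
opening: 0.637
finger_force: 66.6
```

Request:
arm_command --steps '[{"translation": [0, 0, 0], "twist": [0, 0, 0], "fingers": 0.6}, {"translation": [0, 0, 0], "twist": [0, 0, 0], "fingers": 1}, {"translation": [0, 0, 0], "twist": [0, 0, 0], "fingers": 1}, {"translation": [0, 0, 0], "twist": [0, 0, 0], "fingers": 1}]'

```text
time: 6.1
eef_pos: [0.4436, 0.0229, 0.0323]
tcp_rot: [0.0, 1.0, -0.0, 0.0]
contact_force: [-0.1, -0.8, -0.1]
opening: 0.997
finger_force: 0.0
```

Request:
arm_command --steps '[{"translation": [0, 0, -0.08], "twist": [0, 0, 0], "fingers": 1}, {"translation": [0, 0, -0.16], "twist": [0, 0, 0], "fingers": 1}, {"translation": [0, 0, -0.16], "twist": [0, 0, 0], "fingers": 1}]'

```text
time: 6.48
eef_pos: [0.4473, 0.0223, 0.158]
tcp_rot: [-0.0, 1.0, -0.001, 0.006]
contact_force: [0.6, 0.2, -0.5]
opening: 0.996
finger_force: 0.0
```

```bash
python3 -c "
from h import *
x,y,a=D['c1'];go((x,y,.15,a),(x,y,.046,a))"
```

```text
t 6.47 at [0.4473 0.0223 0.158 ] op 0.996 F [ 0.6  0.2 -0.5] ff 0.0
(0.5755, -0.116, 0.15) -> [-0.171, -0.184, 0.013] [-0.001, 0.012, 0.152] rows 3.0
(0.5755, -0.116, 0.046) -> [-0.169, -0.184, 0.152] [-0.001, 0.012, 0.152] rows 3.5
```

Request:
arm_command --steps '[{"translation": [-0.17, -0.184, 0.013], "twist": [0, 0, 0.152], "fingers": 1}, {"translation": [-0.17, -0.184, 0.013], "twist": [0, 0, 0.152], "fingers": 1}, {"translation": [-0.17, -0.184, 0.013], "twist": [0, 0, 0.152], "fingers": 1}, {"translation": [-0.17, -0.184, 0.013], "twist": [0, 0, 0.152], "fingers": 1}, {"translation": [-0.17, -0.184, 0.013], "twist": [0, 0, 0.152], "fingers": 1}]'

```text
time: 7.1
eef_pos: [0.5697, -0.1147, 0.1405]
tcp_rot: [0.08, 0.997, 0.001, -0.002]
contact_force: [-0.3, -0.2, 0.1]
opening: 1.0
finger_force: 0.0
```

```bash
python3 -c "
from h import *
x,y,a=D['c1'];go((x,y,.046,a))
from plant import *
p=read_camera('top')
x,y,a=D['lamp']
im=cv2.resize(p['pixels'][:,:,::-1],None,fx=5,fy=5,interpolation=cv2.INTER_CUBIC)
for h,rect in((.012,[(-.036,-.027),(-.036,.027),(0,.027),(0,.015),(.036,.015),(.036,-.015),(0,-.015),(0,-.027)]),(.028,[(-.041,-.032),(-.041,.032),(.041,.032),(.041,-.032)])):
    q=proj(p,place([(*k,h) for k in rect],x,y,np.radians(a)));cv2.polylines(im,[(q*5+2).round().astype(int)],True,(0,0,255),1)
a=im[770:1070,880:1280];A=[np.clip(a*1.6,0,255).astype('uint8')]
im=im[1000:1300,1050:1450];A.append(np.clip(im*1.6,0,255).astype('uint8'))
cv2.imwrite('pics/l.png',np.hstack(A))
q=recognise(p,'ridged_pack');print([(r['point'],r['conf'],unproj(p,r['point'],.06)) for r in q])
p=read_camera('side');q=recognise(p,'ridged_pack');print([(r['point'],r['conf'],unproj(p,r['point'],.045)) for r in q])
"
```

```text
t 7.1 at [ 0.5697 -0.1147  0.1405] op 1.0 F [-0.3 -0.2  0.1] ff 0.0
(0.5755, -0.116, 0.046) -> [-0.008, -0.001, 0.126] [0.001, -0.003, -0.001] rows 1.5
[([224.3, 250.7], 0.72, array([0.45645415, 0.03014044, 0.06      ]))]
[([206.8, 282.5], 0.81, array([0.44633965, 0.0298233 , 0.045     ]))]
```

View pics/l.png

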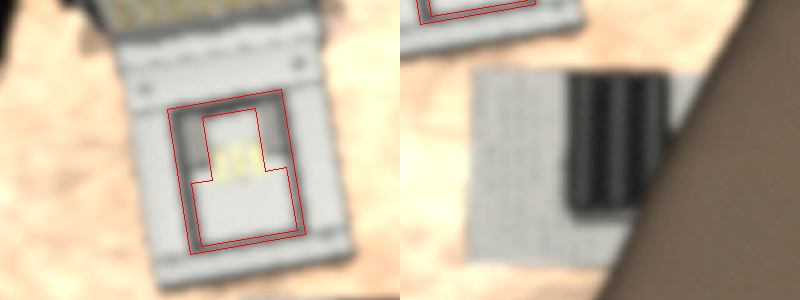

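The overlay on the empty lamp well matches its mouth and floor to about 1 px (centre near top pixel (223,189)). The ridged pack stands upright on the mat at about (250,224). Now I'll grasp the tall pack.

Request:
arm_command --steps '[{"translation": [-0.008, 0, 0.05], "twist": [0, 0, 0], "fingers": 1}, {"translation": [-0.008, 0, 0.1], "twist": [0, 0, 0], "fingers": 1}, {"translation": [-0.008, 0, 0.124], "twist": [0, 0, 0], "fingers": 1}, {"translation": [-0.008, 0, 0.124], "twist": [0, 0, 0], "fingers": 1}]'

```text
time: 7.8
eef_pos: [0.5756, -0.1152, 0.0483]
tcp_rot: [0.079, 0.997, 0.0, -0.001]
contact_force: [-0.7, 0.4, -0.4]
opening: 0.999
finger_force: 0.0
```

Request:
arm_command --steps '[{"translation": [0, 0, 0], "twist": [0, 0, 0], "fingers": -1}, {"translation": [0, 0, 0], "twist": [0, 0, 0], "fingers": -1}, {"translation": [0, 0, 0], "twist": [0, 0, 0], "fingers": -1}, {"translation": [0, 0, 0], "twist": [0, 0, 0], "fingers": -1}, {"translation": [0, 0, 0], "twist": [0, 0, 0], "fingers": -1}]' --grip_force 70

```text
time: 8.43
eef_pos: [0.5783, -0.1171, 0.0517]
tcp_rot: [0.079, 0.997, -0.001, 0.002]
contact_force: [-1.3, -1.8, 6.0]
opening: 0.652
finger_force: 74.3
```

Request:
arm_command --steps '[{"translation": [0, 0, -0.05], "twist": [0, 0, 0], "fingers": -1}, {"translation": [0, 0, -0.1], "twist": [0, 0, 0], "fingers": -1}, {"translation": [0, 0, -0.13], "twist": [0, 0, 0], "fingers": -1}, {"translation": [0, 0, -0.13], "twist": [0, 0, 0], "fingers": -1}, {"translation": [0, 0, -0.13], "twist": [0, 0, 0], "fingers": -1}]'

```text
time: 9.05
eef_pos: [0.575, -0.1153, 0.1441]
tcp_rot: [0.08, 0.997, 0.001, -0.002]
contact_force: [-0.2, -0.2, -6.1]
opening: 0.649
finger_force: 76.6
```

```bash
python3 -c "
from h import *
x,y,a=D['lamp'];go((x,y,.143,a))"
```

```text
t 9.05 at [ 0.575  -0.1153  0.1441] op 0.649 F [-0.2 -0.2 -6.1] ff 76.6
(0.558, 0.1095, 0.143) -> [0.07, 0.292, 0.002] [0.002, -0.004, -0.322] rows 3.6
```

Request:
arm_command --steps '[{"translation": [0.07, 0.292, 0.0], "twist": [0, 0, -0.322], "fingers": -1}, {"translation": [0.07, 0.292, 0.0], "twist": [0, 0, -0.322], "fingers": -1}, {"translation": [0.07, 0.292, 0.0], "twist": [0, 0, -0.322], "fingers": -1}, {"translation": [0.07, 0.292, 0.0], "twist": [0, 0, -0.322], "fingers": -1}, {"translation": [0.07, 0.292, 0.0], "twist": [0, 0, -0.322], "fingers": -1}]'

```text
time: 9.68
eef_pos: [0.5574, 0.1113, 0.144]
tcp_rot: [-0.091, 0.996, 0.001, -0.003]
contact_force: [0.2, -0.5, -6.7]
opening: 0.65
finger_force: 77.9
```

Request:
arm_command --steps '[{"translation": [0, 0, 0], "twist": [0, 0, 0], "fingers": -1}, {"translation": [0, 0, 0], "twist": [0, 0, 0], "fingers": -1}]'

```text
time: 9.93
eef_pos: [0.5593, 0.1075, 0.1458]
tcp_rot: [-0.088, 0.996, -0.0, -0.001]
contact_force: [-0.3, -0.1, -5.8]
opening: 0.648
finger_force: 77.9
```

```bash
python3 -c "
from h import *
x,y,a=D['lamp'];go((x,y,.07,a),(x,y,.051,a))"
```

```text
t 9.93 at [0.5593 0.1075 0.1458] op 0.648 F [-0.3 -0.1 -5.8] ff 77.9
(0.558, 0.1095, 0.07) -> [0.001, 0.003, 0.101] [0.0, -0.002, -0.002] rows 1.2
(0.558, 0.1095, 0.051) -> [0.001, 0.003, 0.126] [0.0, -0.002, -0.002] rows 1.5
```

Request:
arm_command --steps '[{"translation": [0.001, 0.002, 0.05], "twist": [0, 0, 0], "fingers": -1}, {"translation": [0.001, 0.002, 0.085], "twist": [0, 0, 0], "fingers": -1}, {"translation": [0.001, 0.002, 0.105], "twist": [0, 0, 0], "fingers": -1}, {"translation": [0.001, 0.002, 0.125], "twist": [0, 0, 0], "fingers": -1}, {"translation": [0.001, 0.002, 0.125], "twist": [0, 0, 0], "fingers": -1}]'

```text
time: 10.55
eef_pos: [0.559, 0.1095, 0.0529]
tcp_rot: [-0.088, 0.996, 0.0, 0.0]
contact_force: [-0.6, 0.6, -5.0]
opening: 0.647
finger_force: 75.3
```

Request:
arm_command --steps '[{"translation": [0, 0, 0], "twist": [0, 0, 0], "fingers": -1}]'

```text
time: 10.68
eef_pos: [0.5593, 0.1099, 0.0538]
tcp_rot: [-0.089, 0.996, 0.0, 0.001]
contact_force: [0.5, 0.2, -4.7]
opening: 0.647
finger_force: 75.3
```

Down 2 mm more, release and lift.

Request:
arm_command --steps '[{"translation": [0, 0, 0.003], "twist": [0, 0, 0], "fingers": -1}, {"translation": [0, 0, 0.003], "twist": [0, 0, 0], "fingers": -1}]'

```text
time: 10.92
eef_pos: [0.5593, 0.11, 0.0516]
tcp_rot: [-0.089, 0.996, -0.0, 0.001]
contact_force: [0.1, -0.6, -3.0]
opening: 0.648
finger_force: 75.3
```

Request:
arm_command --steps '[{"translation": [0, 0, 0], "twist": [0, 0, 0], "fingers": 0.6}, {"translation": [0, 0, 0], "twist": [0, 0, 0], "fingers": 1}, {"translation": [0, 0, 0], "twist": [0, 0, 0], "fingers": 1}, {"translation": [0, 0, 0], "twist": [0, 0, 0], "fingers": 1}]'

```text
time: 11.42
eef_pos: [0.5589, 0.1099, 0.0511]
tcp_rot: [-0.089, 0.996, -0.0, 0.0]
contact_force: [-0.3, 0.1, -0.5]
opening: 1.0
finger_force: 0.0
```

Request:
arm_command --steps '[{"translation": [0, 0, -0.06], "twist": [0, 0, 0], "fingers": 1}, {"translation": [0, 0, -0.12], "twist": [0, 0, 0], "fingers": 1}, {"translation": [0, 0, -0.16], "twist": [0, 0, 0], "fingers": 1}, {"translation": [0, 0, -0.16], "twist": [0, 0, 0], "fingers": 1}]'

```text
time: 11.92
eef_pos: [0.5607, 0.11, 0.1742]
tcp_rot: [-0.089, 0.996, -0.0, 0.003]
contact_force: [-0.1, -0.0, -0.7]
opening: 0.998
finger_force: 0.0
```

```bash
python3 -c "
from h import *
x,y,a=D['radio'];go((x+.001,y,.15,a))"
```

```text
t 11.93 at [0.5607 0.11   0.1742] op 0.998 F [-0.1 -0.  -0.7] ff 0.0
(0.5655, 0.33, 0.15) -> [-0.058, 0.288, 0.032] [0.0, 0.007, 0.358] rows 3.5
```

Request:
arm_command --steps '[{"translation": [-0.058, 0.288, 0.01], "twist": [0, 0, 0.358], "fingers": 1}, {"translation": [-0.058, 0.288, 0.02], "twist": [0, 0, 0.358], "fingers": 1}, {"translation": [-0.058, 0.288, 0.032], "twist": [0, 0, 0.358], "fingers": 1}, {"translation": [-0.058, 0.288, 0.032], "twist": [0, 0, 0.358], "fingers": 1}, {"translation": [-0.058, 0.288, 0.032], "twist": [0, 0, 0.358], "fingers": 1}]'

```text
time: 12.55
eef_pos: [0.5611, 0.3323, 0.1433]
tcp_rot: [0.096, 0.995, -0.001, -0.002]
contact_force: [-0.7, -0.1, -1.3]
opening: 0.997
finger_force: 0.0
```

Request:
arm_command --steps '[{"translation": [0, 0, 0], "twist": [0, 0, 0], "fingers": 1}, {"translation": [0, 0, 0], "twist": [0, 0, 0], "fingers": 1}]'

```text
time: 12.8
eef_pos: [0.5634, 0.3288, 0.1464]
tcp_rot: [0.099, 0.995, -0.0, -0.0]
contact_force: [-0.4, 0.2, 1.1]
opening: 0.997
finger_force: 0.0
```

```bash
python3 -c "
from h import *
x,y,a=D['radio'];go((x+.001,y,.037,a))
from plant import *
p=read_camera('top')
im=cv2.resize(p['pixels'][:,:,::-1],None,fx=5,fy=5,interpolation=cv2.INTER_CUBIC)
for n in('lamp','c1'):
  x,y,a=D[n]
  for h,rect in((.028,[(-.041,-.032),(-.041,.032),(.041,.032),(.041,-.032)]),):
    q=proj(p,place([(*k,h) for k in rect],x,y,np.radians(a)));cv2.polylines(im,[(q*5+2).round().astype(int)],True,(0,0,255),1)
A=[np.clip(im[r:r+300,c:c+400]*1.6,0,255).astype('uint8') for r,c in((770,880),(770,1340))]
cv2.imwrite('pics/m.png',np.hstack(A))
"
```

```text
t 12.8 at [0.5634 0.3288 0.1464] op 0.997 F [-0.4  0.2  1.1] ff 0.0
(0.5655, 0.33, 0.037) -> [-0.003, 0.002, 0.146] [-0.001, -0.0, -0.001] rows 1.8
```

View pics/m.png

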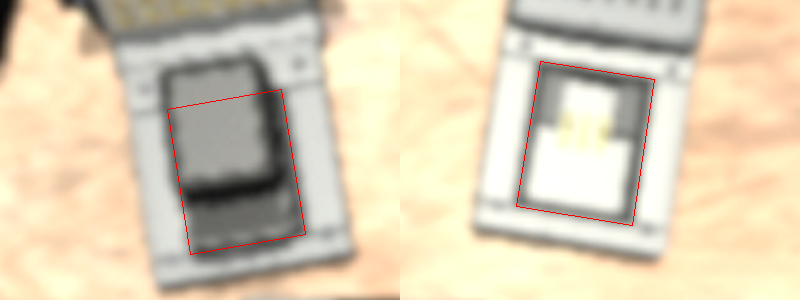

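The tall pack sits in the lamp well, its stepped front at the front. Charger_1's empty well matches the overlay, centred near top pixel (305,182). Now the square pack.

Request:
arm_command --steps '[{"translation": [-0.003, 0.001, 0.06], "twist": [0, 0, 0], "fingers": 1}, {"translation": [-0.003, 0.001, 0.11], "twist": [0, 0, 0], "fingers": 1}, {"translation": [-0.003, 0.001, 0.145], "twist": [0, 0, 0], "fingers": 1}, {"translation": [-0.003, 0.001, 0.145], "twist": [0, 0, 0], "fingers": 1}]'

```text
time: 13.35
eef_pos: [0.564, 0.3287, 0.0355]
tcp_rot: [0.099, 0.995, -0.001, -0.002]
contact_force: [-0.8, -0.3, -0.5]
opening: 1.004
finger_force: 0.0
```

Request:
arm_command --steps '[{"translation": [0, 0, 0], "twist": [0, 0, 0], "fingers": -1}, {"translation": [0, 0, 0], "twist": [0, 0, 0], "fingers": -1}, {"translation": [0, 0, 0], "twist": [0, 0, 0], "fingers": -1}, {"translation": [0, 0, 0], "twist": [0, 0, 0], "fingers": -1}, {"translation": [0, 0, 0], "twist": [0, 0, 0], "fingers": -1}]' --grip_force 60

```text
time: 13.98
eef_pos: [0.5675, 0.3309, 0.0407]
tcp_rot: [0.098, 0.995, 0.001, 0.002]
contact_force: [0.1, -1.7, 6.5]
opening: 0.646
finger_force: 65.6
```

Request:
arm_command --steps '[{"translation": [0, 0, -0.05], "twist": [0, 0, 0], "fingers": -1}, {"translation": [0, 0, -0.1], "twist": [0, 0, 0], "fingers": -1}, {"translation": [0, 0, -0.17], "twist": [0, 0, 0], "fingers": -1}, {"translation": [0, 0, -0.17], "twist": [0, 0, 0], "fingers": -1}, {"translation": [0, 0, -0.17], "twist": [0, 0, 0], "fingers": -1}]'

```text
time: 14.6
eef_pos: [0.5643, 0.3301, 0.1636]
tcp_rot: [0.098, 0.995, -0.001, -0.001]
contact_force: [-0.7, 0.1, -4.2]
opening: 0.647
finger_force: 65.1
```

```bash
python3 -c "
from h import *
x,y,a=D['c1'];go((x,y,.16,a))"
```

```text
t 14.6 at [0.5643 0.3301 0.1636] op 0.647 F [-0.7  0.1 -4.2] ff 65.1
(0.5755, -0.116, 0.16) -> [-0.131, -0.58, 0.005] [-0.002, -0.003, -0.036] rows 7.1
```

Request:
arm_command --steps '[{"translation": [-0.131, -0.58, 0], "twist": [0, 0, -0.036], "fingers": -1}, {"translation": [-0.131, -0.58, 0], "twist": [0, 0, -0.036], "fingers": -1}, {"translation": [-0.131, -0.58, 0], "twist": [0, 0, -0.036], "fingers": -1}, {"translation": [-0.131, -0.58, 0], "twist": [0, 0, -0.036], "fingers": -1}, {"translation": [-0.131, -0.58, 0], "twist": [0, 0, -0.036], "fingers": -1}]'

```text
time: 15.22
eef_pos: [0.5711, 0.0165, 0.1619]
tcp_rot: [0.08, 0.997, 0.0, -0.003]
contact_force: [1.3, -0.3, -4.1]
opening: 0.643
finger_force: 65.5
```

```bash
python3 -c "
from h import *
x,y,a=D['c1'];go((x,y,.16,a))"
```

```text
t 15.22 at [0.5711 0.0165 0.1619] op 0.643 F [ 1.3 -0.3 -4.1] ff 65.5
(0.5755, -0.116, 0.16) -> [-0.034, -0.173, 0.002] [0.0, -0.006, -0.0] rows 2.1
```

Request:
arm_command --steps '[{"translation": [-0.034, -0.173, 0], "twist": [0, 0, 0], "fingers": -1}, {"translation": [-0.034, -0.173, 0], "twist": [0, 0, 0], "fingers": -1}, {"translation": [-0.034, -0.173, 0], "twist": [0, 0, 0], "fingers": -1}, {"translation": [-0.034, -0.173, 0], "twist": [0, 0, 0], "fingers": -1}, {"translation": [-0.034, -0.173, 0], "twist": [0, 0, 0], "fingers": -1}]'

```text
time: 15.85
eef_pos: [0.5772, -0.1124, 0.164]
tcp_rot: [0.079, 0.997, 0.001, -0.001]
contact_force: [0.5, 0.1, -3.7]
opening: 0.641
finger_force: 65.8
```

```bash
python3 -c "
from h import *
x,y,a=D['c1'];go((x,y,.042,a))"
```

```text
t 15.85 at [ 0.5772 -0.1124  0.164 ] op 0.641 F [ 0.5  0.1 -3.7] ff 65.8
(0.5755, -0.116, 0.042) -> [0.001, -0.005, 0.163] [0.001, -0.003, 0.001] rows 2.0
```

Request:
arm_command --steps '[{"translation": [0.001, -0.002, 0.06], "twist": [0, 0, 0], "fingers": -1}, {"translation": [0.001, -0.002, 0.11], "twist": [0, 0, 0], "fingers": -1}, {"translation": [0.001, -0.002, 0.14], "twist": [0, 0, 0], "fingers": -1}, {"translation": [0.001, -0.002, 0.16], "twist": [0, 0, 0], "fingers": -1}, {"translation": [0.001, -0.002, 0.16], "twist": [0, 0, 0], "fingers": -1}]'

```text
time: 16.48
eef_pos: [0.5763, -0.1141, 0.0444]
tcp_rot: [0.079, 0.997, 0.0, -0.001]
contact_force: [0.7, -0.4, -3.7]
opening: 0.647
finger_force: 65.7
```

Request:
arm_command --steps '[{"translation": [0, 0, 0], "twist": [0, 0, 0], "fingers": -1}, {"translation": [0, 0, 0], "twist": [0, 0, 0], "fingers": -1}]'

```text
time: 16.73
eef_pos: [0.5781, -0.1157, 0.0471]
tcp_rot: [0.08, 0.997, -0.0, 0.001]
contact_force: [-0.6, 0.2, -3.4]
opening: 0.651
finger_force: 65.7
```

Request:
arm_command --steps '[{"translation": [0.002, 0, 0.006], "twist": [0, 0, 0], "fingers": -1}, {"translation": [0.002, 0, 0.006], "twist": [0, 0, 0], "fingers": -1}, {"translation": [0.002, 0, 0.006], "twist": [0, 0, 0], "fingers": -1}]'

```text
time: 17.1
eef_pos: [0.5755, -0.1153, 0.041]
tcp_rot: [0.08, 0.997, 0.0, -0.0]
contact_force: [-0.4, -0.2, -3.4]
opening: 0.647
finger_force: 66.0
```

Request:
arm_command --steps '[{"translation": [0, 0, 0], "twist": [0, 0, 0], "fingers": 0.6}, {"translation": [0, 0, 0], "twist": [0, 0, 0], "fingers": 1}, {"translation": [0, 0, 0], "twist": [0, 0, 0], "fingers": 1}, {"translation": [0, 0, 0], "twist": [0, 0, 0], "fingers": 1}]'

```text
time: 17.6
eef_pos: [0.5758, -0.1153, 0.0413]
tcp_rot: [0.08, 0.997, -0.0, 0.0]
contact_force: [-1.0, -0.3, 1.0]
opening: 1.002
finger_force: 0.0
```

Request:
arm_command --steps '[{"translation": [0, 0, -0.06], "twist": [0, 0, 0], "fingers": 1}, {"translation": [0, 0, -0.12], "twist": [0, 0, 0], "fingers": 1}, {"translation": [0, 0, -0.14], "twist": [0, 0, 0], "fingers": 1}, {"translation": [0, 0, -0.14], "twist": [0, 0, 0], "fingers": 1}]'

```text
time: 18.1
eef_pos: [0.576, -0.1154, 0.1469]
tcp_rot: [0.08, 0.997, -0.0, 0.001]
contact_force: [-0.0, -0.9, -0.5]
opening: 0.999
finger_force: 0.0
```

```bash
python3 -c "
from h import *
x,y,a=D['c2'];go((x-.004,y-.001,.13,a))"
```

```text
t 18.1 at [ 0.576  -0.1154  0.1469] op 0.999 F [-0.  -0.9 -0.5] ff 0.0
(0.583, -0.33, 0.13) -> [-0.055, -0.281, 0.023] [-0.001, 0.002, -0.347] rows 3.4
```

Request:
arm_command --steps '[{"translation": [-0.055, -0.281, 0.0], "twist": [0, 0, -0.347], "fingers": 1}, {"translation": [-0.055, -0.281, 0.01], "twist": [0, 0, -0.347], "fingers": 1}, {"translation": [-0.055, -0.281, 0.023], "twist": [0, 0, -0.347], "fingers": 1}, {"translation": [-0.055, -0.281, 0.023], "twist": [0, 0, -0.347], "fingers": 1}, {"translation": [-0.055, -0.281, 0.023], "twist": [0, 0, -0.347], "fingers": 1}]'

```text
time: 18.73
eef_pos: [0.5814, -0.3308, 0.1257]
tcp_rot: [-0.1, 0.995, 0.002, -0.002]
contact_force: [0.2, -1.0, -1.0]
opening: 1.0
finger_force: 0.0
```

Request:
arm_command --steps '[{"translation": [0, 0, 0], "twist": [0, 0, 0], "fingers": 1}, {"translation": [0, 0, 0], "twist": [0, 0, 0], "fingers": 1}]'

```text
time: 18.98
eef_pos: [0.5831, -0.328, 0.1287]
tcp_rot: [-0.103, 0.995, 0.0, -0.0]
contact_force: [0.2, -0.4, 0.2]
opening: 0.999
finger_force: 0.0
```

```bash
python3 -c "
from h import *
x,y,a=D['c2'];go((x-.004,y-.001,.036,a))
from plant import *
A=[]
for c,(r,k) in (('top',(150,100)),('side',(80,190))):
    p=read_camera(c);im=cv2.resize(p['pixels'][:,:,::-1],None,fx=4,fy=4,interpolation=cv2.INTER_CUBIC)
    for n in('radio','c1'):
      x,y,a=D[n]
      q=proj(p,place([(*k_,.028) for k_ in [(-.041,-.032),(-.041,.032),(.041,.032),(.041,-.032)]],x,y,np.radians(a)));cv2.polylines(im,[(q*4+2).round().astype(int)],True,(0,0,255),1)
    A+=[im[600:900,420:820],im[600:900,1080:1480]] if c=='top' else [im[1120:1420,560:960],im[400:700,760:1160]]
cv2.imwrite('pics/n.png',np.clip(np.vstack([np.hstack(A[:2]),np.hstack(A[2:])])*1.5,0,255).astype('uint8'))
"
```

```text
t 18.98 at [ 0.5831 -0.328   0.1287] op 0.999 F [ 0.2 -0.4  0.2] ff 0.0
(0.583, -0.33, 0.036) -> [0.001, -0.003, 0.124] [0.001, -0.0, 0.002] rows 1.5
```

View pics/n.png

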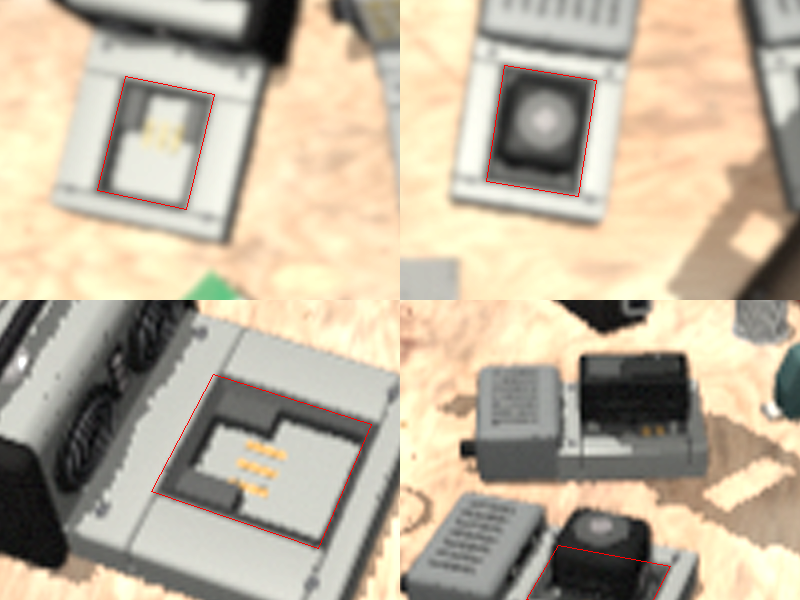

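The radio's empty well matches the overlay in both views, and the square pack sits in charger_1's well near top pixel (306,181). Grasping the slim pack.

Request:
arm_command --steps '[{"translation": [0, -0.002, 0.05], "twist": [0, 0, 0], "fingers": 1}, {"translation": [0, -0.002, 0.1], "twist": [0, 0, 0], "fingers": 1}, {"translation": [0, -0.002, 0.123], "twist": [0, 0, 0], "fingers": 1}, {"translation": [0, -0.002, 0.123], "twist": [0, 0, 0], "fingers": 1}]'

```text
time: 19.58
eef_pos: [0.5825, -0.3303, 0.0353]
tcp_rot: [-0.102, 0.995, 0.001, -0.001]
contact_force: [0.1, -0.5, 0.4]
opening: 0.996
finger_force: 0.0
```

Request:
arm_command --steps '[{"translation": [0, 0, 0], "twist": [0, 0, 0], "fingers": -1}, {"translation": [0, 0, 0], "twist": [0, 0, 0], "fingers": -1}, {"translation": [0, 0, 0], "twist": [0, 0, 0], "fingers": -1}, {"translation": [0, 0, 0], "twist": [0, 0, 0], "fingers": -1}, {"translation": [0, 0, 0], "twist": [0, 0, 0], "fingers": -1}]' --grip_force 60

```text
time: 20.2
eef_pos: [0.5844, -0.3324, 0.0388]
tcp_rot: [-0.102, 0.995, -0.001, 0.001]
contact_force: [0.0, -1.1, 5.3]
opening: 0.505
finger_force: 62.2
```

Request:
arm_command --steps '[{"translation": [0, 0, -0.05], "twist": [0, 0, 0], "fingers": -1}, {"translation": [0, 0, -0.1], "twist": [0, 0, 0], "fingers": -1}, {"translation": [0, 0, -0.17], "twist": [0, 0, 0], "fingers": -1}, {"translation": [0, 0, -0.17], "twist": [0, 0, 0], "fingers": -1}, {"translation": [0, 0, -0.17], "twist": [0, 0, 0], "fingers": -1}]'

```text
time: 20.82
eef_pos: [0.582, -0.3304, 0.1617]
tcp_rot: [-0.102, 0.995, 0.001, -0.001]
contact_force: [0.3, -0.4, -3.9]
opening: 0.508
finger_force: 62.2
```

```bash
python3 -c "
from h import *
x,y,a=D['radio'];go((x,y,.16,a))"
```

```text
t 20.82 at [ 0.582  -0.3304  0.1617] op 0.508 F [ 0.3 -0.4 -3.9] ff 62.2
(0.5645, 0.33, 0.16) -> [-0.156, 0.867, 0.005] [0.002, -0.003, 0.383] rows 10.6
```

Request:
arm_command --steps '[{"translation": [-0.156, 0.867, 0], "twist": [0, 0, 0.383], "fingers": -1}, {"translation": [-0.156, 0.867, 0], "twist": [0, 0, 0.383], "fingers": -1}, {"translation": [-0.156, 0.867, 0], "twist": [0, 0, 0.383], "fingers": -1}, {"translation": [-0.156, 0.867, 0], "twist": [0, 0, 0.383], "fingers": -1}, {"translation": [-0.156, 0.867, 0], "twist": [0, 0, 0.383], "fingers": -1}]'

```text
time: 21.45
eef_pos: [0.5725, -0.0165, 0.1603]
tcp_rot: [0.099, 0.995, 0.0, -0.003]
contact_force: [0.2, -0.4, -4.0]
opening: 0.502
finger_force: 62.4
```

```bash
python3 -c "
from h import *
x,y,a=D['radio'];go((x,y,.16,a))"
```

```text
t 21.45 at [ 0.5725 -0.0165  0.1603] op 0.502 F [ 0.2 -0.4 -4. ] ff 62.4
(0.5645, 0.33, 0.16) -> [0.101, 0.451, 0.001] [0.0, -0.006, -0.0] rows 5.5
```

Request:
arm_command --steps '[{"translation": [0.101, 0.451, 0], "twist": [0, 0, 0], "fingers": -1}, {"translation": [0.101, 0.451, 0], "twist": [0, 0, 0], "fingers": -1}, {"translation": [0.101, 0.451, 0], "twist": [0, 0, 0], "fingers": -1}, {"translation": [0.101, 0.451, 0], "twist": [0, 0, 0], "fingers": -1}, {"translation": [0.101, 0.451, 0], "twist": [0, 0, 0], "fingers": -1}]'

```text
time: 22.08
eef_pos: [0.5654, 0.2948, 0.16]
tcp_rot: [0.098, 0.995, -0.001, -0.003]
contact_force: [2.0, -0.7, -3.8]
opening: 0.505
finger_force: 62.5
```

```bash
python3 -c "
from h import *
x,y,a=D['radio'];go((x,y,.16,a))"
```

```text
t 22.07 at [0.5654 0.2948 0.16  ] op 0.505 F [ 2.  -0.7 -3.8] ff 62.5
(0.5645, 0.33, 0.16) -> [0.01, 0.046, -0.0] [-0.003, -0.005, 0.0] rows 0.6
```

Request:
arm_command --steps '[{"translation": [0.01, 0.046, 0], "twist": [0, 0, 0], "fingers": -1}, {"translation": [0.01, 0.046, 0], "twist": [0, 0, 0], "fingers": -1}, {"translation": [0.01, 0.046, 0], "twist": [0, 0, 0], "fingers": -1}, {"translation": [0.01, 0.046, 0], "twist": [0, 0, 0], "fingers": -1}]'

```text
time: 22.58
eef_pos: [0.5668, 0.3273, 0.1626]
tcp_rot: [0.099, 0.995, -0.001, -0.001]
contact_force: [0.4, 0.5, -3.6]
opening: 0.504
finger_force: 62.8
```

```bash
python3 -c "
from h import *
x,y,a=D['radio'];go((x,y,.041,a))"
```

```text
t 22.57 at [0.5668 0.3273 0.1626] op 0.504 F [ 0.4  0.5 -3.6] ff 62.8
(0.5645, 0.33, 0.041) -> [0.003, 0.003, 0.162] [-0.001, -0.002, -0.001] rows 1.9
```

Request:
arm_command --steps '[{"translation": [0.003, 0.003, 0.06], "twist": [0, 0, 0], "fingers": -1}, {"translation": [0.003, 0.003, 0.11], "twist": [0, 0, 0], "fingers": -1}, {"translation": [0.003, 0.003, 0.14], "twist": [0, 0, 0], "fingers": -1}, {"translation": [0.003, 0.003, 0.16], "twist": [0, 0, 0], "fingers": -1}, {"translation": [0.003, 0.003, 0.16], "twist": [0, 0, 0], "fingers": -1}]'

```text
time: 23.2
eef_pos: [0.5652, 0.331, 0.0434]
tcp_rot: [0.099, 0.995, -0.0, -0.001]
contact_force: [0.1, -0.4, -2.9]
opening: 0.505
finger_force: 62.9
```

Request:
arm_command --steps '[{"translation": [0, 0, 0], "twist": [0, 0, 0], "fingers": -1}, {"translation": [0, 0, 0], "twist": [0, 0, 0], "fingers": -1}]'

```text
time: 23.45
eef_pos: [0.5665, 0.3319, 0.0458]
tcp_rot: [0.098, 0.995, 0.001, 0.001]
contact_force: [-0.3, 0.5, -4.3]
opening: 0.508
finger_force: 62.9
```

Request:
arm_command --steps '[{"translation": [0.001, -0.001, 0.007], "twist": [0, 0, 0], "fingers": -1}, {"translation": [0.001, -0.001, 0.007], "twist": [0, 0, 0], "fingers": -1}, {"translation": [0.001, -0.001, 0.007], "twist": [0, 0, 0], "fingers": -1}]'

```text
time: 23.82
eef_pos: [0.5645, 0.3309, 0.0389]
tcp_rot: [0.098, 0.995, 0.0, 0.0]
contact_force: [-0.5, -0.3, -2.8]
opening: 0.504
finger_force: 62.8
```

Request:
arm_command --steps '[{"translation": [0, 0, 0], "twist": [0, 0, 0], "fingers": 0.4}, {"translation": [0, 0, 0], "twist": [0, 0, 0], "fingers": 1}, {"translation": [0, 0, 0], "twist": [0, 0, 0], "fingers": 1}, {"translation": [0, 0, 0], "twist": [0, 0, 0], "fingers": 1}]'

```text
time: 24.32
eef_pos: [0.5647, 0.3309, 0.0391]
tcp_rot: [0.098, 0.995, 0.0, 0.0]
contact_force: [-0.5, 0.1, 0.4]
opening: 1.002
finger_force: 0.0
```

Request:
arm_command --steps '[{"translation": [0, 0, -0.06], "twist": [0, 0, 0], "fingers": 1}, {"translation": [0, 0, -0.12], "twist": [0, 0, 0], "fingers": 1}, {"translation": [0, 0, -0.17], "twist": [0, 0, 0], "fingers": 1}, {"translation": [0, 0, -0.17], "twist": [0, 0, 0], "fingers": 1}]'

```text
time: 24.82
eef_pos: [0.567, 0.3319, 0.1713]
tcp_rot: [0.098, 0.995, 0.002, 0.004]
contact_force: [0.4, -0.7, -0.8]
opening: 0.998
finger_force: 0.0
```

```bash
python3 -c "
from h import *
go((.4435,.023,.14,0))"
```

```text
t 24.82 at [0.567  0.3319 0.1713] op 0.998 F [ 0.4 -0.7 -0.8] ff 0.0
(0.4435, 0.023, 0.14) -> [0.081, -0.436, 0.039] [0.004, 0.008, -0.188] rows 5.3
```

Request:
arm_command --steps '[{"translation": [0.081, -0.436, 0], "twist": [0, 0, -0.188], "fingers": 1}, {"translation": [0.081, -0.436, 0], "twist": [0, 0, -0.188], "fingers": 1}, {"translation": [0.081, -0.436, 0], "twist": [0, 0, -0.188], "fingers": 1}, {"translation": [0.081, -0.436, 0], "twist": [0, 0, -0.188], "fingers": 1}, {"translation": [0.081, -0.436, 0], "twist": [0, 0, -0.188], "fingers": 1}]'

```text
time: 25.45
eef_pos: [0.4466, 0.0393, 0.1649]
tcp_rot: [-0.0, 1.0, 0.0, -0.001]
contact_force: [1.5, -1.2, 0.1]
opening: 1.001
finger_force: 0.0
```

```bash
python3 -c "
from h import *
go((.4435,.023,.11,0))"
```

```text
t 25.45 at [0.4466 0.0393 0.1649] op 1.001 F [ 1.5 -1.2  0.1] ff 0.0
(0.4435, 0.023, 0.11) -> [0.004, -0.022, 0.073] [0.0, -0.002, 0.0] rows 0.9
```

Request:
arm_command --steps '[{"translation": [0.004, -0.022, 0.0], "twist": [0, 0, 0], "fingers": 1}, {"translation": [0.004, -0.022, 0.06], "twist": [0, 0, 0], "fingers": 1}, {"translation": [0.004, -0.022, 0.073], "twist": [0, 0, 0], "fingers": 1}, {"translation": [0.004, -0.022, 0.073], "twist": [0, 0, 0], "fingers": 1}, {"translation": [0.004, -0.022, 0.073], "twist": [0, 0, 0], "fingers": 1}]'

```text
time: 26.08
eef_pos: [0.4463, 0.0244, 0.1126]
tcp_rot: [-0.0, 1.0, -0.0, 0.001]
contact_force: [0.9, 0.2, 0.6]
opening: 1.0
finger_force: 0.0
```

```bash
python3 -c "
from h import *
go((.4435,.023,.028,0))"
```

```text
t 26.07 at [0.4463 0.0244 0.1126] op 1.0 F [0.9 0.2 0.6] ff 0.0
(0.4435, 0.023, 0.028) -> [0.004, -0.002, 0.113] [-0.0, 0.002, 0.001] rows 1.4
```

Request:
arm_command --steps '[{"translation": [0.004, -0.002, 0.05], "twist": [0, 0, 0], "fingers": 1}, {"translation": [0.004, -0.002, 0.09], "twist": [0, 0, 0], "fingers": 1}, {"translation": [0.004, -0.002, 0.112], "twist": [0, 0, 0], "fingers": 1}, {"translation": [0.004, -0.002, 0.112], "twist": [0, 0, 0], "fingers": 1}]'

```text
time: 26.58
eef_pos: [0.4423, 0.023, 0.0274]
tcp_rot: [-0.0, 1.0, 0.0, -0.001]
contact_force: [0.7, -0.5, 0.8]
opening: 0.998
finger_force: 0.0
```

Request:
arm_command --steps '[{"translation": [0, 0, 0], "twist": [0, 0, 0], "fingers": -1}, {"translation": [0, 0, 0], "twist": [0, 0, 0], "fingers": -1}, {"translation": [0, 0, 0], "twist": [0, 0, 0], "fingers": -1}, {"translation": [0, 0, 0], "twist": [0, 0, 0], "fingers": -1}, {"translation": [0, 0, 0], "twist": [0, 0, 0], "fingers": -1}]' --grip_force 60

```text
time: 27.2
eef_pos: [0.444, 0.0227, 0.0293]
tcp_rot: [0.0, 1.0, -0.0, 0.002]
contact_force: [-0.5, 1.7, 6.8]
opening: 0.645
finger_force: 65.4
```

Request:
arm_command --steps '[{"translation": [0, 0, -0.05], "twist": [0, 0, 0], "fingers": -1}, {"translation": [0, 0, -0.1], "twist": [0, 0, 0], "fingers": -1}, {"translation": [0, 0, -0.17], "twist": [0, 0, 0], "fingers": -1}, {"translation": [0, 0, -0.17], "twist": [0, 0, 0], "fingers": -1}, {"translation": [0, 0, -0.17], "twist": [0, 0, 0], "fingers": -1}]'

```text
time: 27.82
eef_pos: [0.441, 0.023, 0.1535]
tcp_rot: [0.0, 1.0, 0.0, -0.001]
contact_force: [-0.3, -0.4, -4.0]
opening: 0.643
finger_force: 66.1
```

```bash
python3 -c "
from h import *
x,y,a=D['c2'];go((x,y,.15,a))"
```

```text
t 27.82 at [0.441  0.023  0.1535] op 0.643 F [-0.3 -0.4 -4. ] ff 66.1
(0.587, -0.329, 0.15) -> [-0.195, -0.469, 0.004] [0.001, -0.003, -0.195] rows 6.1
```

Request:
arm_command --steps '[{"translation": [-0.195, -0.469, 0], "twist": [0, 0, -0.195], "fingers": -1}, {"translation": [-0.195, -0.469, 0], "twist": [0, 0, -0.195], "fingers": -1}, {"translation": [-0.195, -0.469, 0], "twist": [0, 0, -0.195], "fingers": -1}, {"translation": [-0.195, -0.469, 0], "twist": [0, 0, -0.195], "fingers": -1}, {"translation": [-0.195, -0.469, 0], "twist": [0, 0, -0.195], "fingers": -1}]'

```text
time: 28.45
eef_pos: [0.559, -0.2615, 0.1508]
tcp_rot: [-0.102, 0.995, 0.002, -0.003]
contact_force: [1.0, 0.3, -2.9]
opening: 0.642
finger_force: 66.1
```

```bash
python3 -c "
from h import *
x,y,a=D['c2'];go((x,y,.15,a))"
```

```text
t 28.45 at [ 0.559  -0.2615  0.1508] op 0.642 F [ 1.   0.3 -2.9] ff 66.1
(0.587, -0.329, 0.15) -> [-0.018, -0.096, 0.001] [0.005, -0.004, -0.001] rows 1.2
```

Request:
arm_command --steps '[{"translation": [-0.018, -0.096, 0], "twist": [0, 0, 0], "fingers": -1}, {"translation": [-0.018, -0.096, 0], "twist": [0, 0, 0], "fingers": -1}, {"translation": [-0.018, -0.096, 0], "twist": [0, 0, 0], "fingers": -1}, {"translation": [-0.018, -0.096, 0], "twist": [0, 0, 0], "fingers": -1}, {"translation": [-0.018, -0.096, 0], "twist": [0, 0, 0], "fingers": -1}]'

```text
time: 29.08
eef_pos: [0.5877, -0.3267, 0.1547]
tcp_rot: [-0.103, 0.995, 0.0, -0.0]
contact_force: [0.3, -0.4, -3.9]
opening: 0.645
finger_force: 66.3
```

```bash
python3 -c "
from h import *
x,y,a=D['c2'];go((x,y,.042,a))"
```

```text
t 29.07 at [ 0.5877 -0.3267  0.1547] op 0.645 F [ 0.3 -0.4 -3.9] ff 66.3
(0.587, -0.329, 0.042) -> [0.001, -0.003, 0.15] [0.001, -0.001, 0.001] rows 1.8
```

Request:
arm_command --steps '[{"translation": [0.001, -0.002, 0.06], "twist": [0, 0, 0], "fingers": -1}, {"translation": [0.001, -0.002, 0.1], "twist": [0, 0, 0], "fingers": -1}, {"translation": [0.001, -0.002, 0.13], "twist": [0, 0, 0], "fingers": -1}, {"translation": [0.001, -0.002, 0.149], "twist": [0, 0, 0], "fingers": -1}, {"translation": [0.001, -0.002, 0.149], "twist": [0, 0, 0], "fingers": -1}]'

```text
time: 29.7
eef_pos: [0.5872, -0.3295, 0.0424]
tcp_rot: [-0.102, 0.995, 0.001, -0.001]
contact_force: [0.0, -0.1, -4.1]
opening: 0.645
finger_force: 66.1
```

Request:
arm_command --steps '[{"translation": [0, 0, 0], "twist": [0, 0, 0], "fingers": -1}, {"translation": [0, 0, 0], "twist": [0, 0, 0], "fingers": -1}]'

```text
time: 29.95
eef_pos: [0.5885, -0.3307, 0.045]
tcp_rot: [-0.102, 0.995, -0.001, 0.001]
contact_force: [-0.7, -0.6, -3.8]
opening: 0.646
finger_force: 66.1
```

Request:
arm_command --steps '[{"translation": [0.001, 0.001, 0.007], "twist": [0, 0, 0], "fingers": -1}, {"translation": [0.001, 0.001, 0.007], "twist": [0, 0, 0], "fingers": -1}, {"translation": [0.001, 0.001, 0.007], "twist": [0, 0, 0], "fingers": -1}]'

```text
time: 30.32
eef_pos: [0.587, -0.3298, 0.0385]
tcp_rot: [-0.102, 0.995, -0.0, 0.0]
contact_force: [0.3, -1.0, -1.7]
opening: 0.642
finger_force: 66.4
```

Request:
arm_command --steps '[{"translation": [0, 0, 0], "twist": [0, 0, 0], "fingers": 0.6}, {"translation": [0, 0, 0], "twist": [0, 0, 0], "fingers": 1}, {"translation": [0, 0, 0], "twist": [0, 0, 0], "fingers": 1}, {"translation": [0, 0, 0], "twist": [0, 0, 0], "fingers": 1}]'

```text
time: 30.82
eef_pos: [0.5868, -0.3295, 0.0382]
tcp_rot: [-0.102, 0.995, -0.0, 0.0]
contact_force: [-0.1, -0.5, -0.4]
opening: 1.002
finger_force: 0.0
```

Request:
arm_command --steps '[{"translation": [0, 0, -0.06], "twist": [0, 0, 0], "fingers": 1}, {"translation": [0, 0, -0.12], "twist": [0, 0, 0], "fingers": 1}, {"translation": [0, 0, -0.2], "twist": [0, 0, 0], "fingers": 1}, {"translation": [0, 0, -0.2], "twist": [0, 0, 0], "fingers": 1}]'

```text
time: 31.32
eef_pos: [0.5899, -0.3317, 0.1963]
tcp_rot: [-0.102, 0.995, -0.005, 0.005]
contact_force: [0.6, -0.4, -0.3]
opening: 1.001
finger_force: 0.0
```

```bash
python3 -c "
from h import *
go((.46,-.2,.22,11.7))"
```

```text
t 31.32 at [ 0.5899 -0.3317  0.1963] op 1.001 F [ 0.6 -0.4 -0.3] ff 0.0
(0.46, -0.2, 0.22) -> [0.134, 0.207, -0.035] [-0.01, 0.009, 0.0] rows 3.0
```

Back the arm off to between the docks, then check all four.

Request:
arm_command --steps '[{"translation": [0.134, 0.207, -0.035], "twist": [0, 0, 0], "fingers": 1}, {"translation": [0.134, 0.207, -0.035], "twist": [0, 0, 0], "fingers": 1}, {"translation": [0.134, 0.207, -0.035], "twist": [0, 0, 0], "fingers": 1}, {"translation": [0.134, 0.207, -0.035], "twist": [0, 0, 0], "fingers": 1}, {"translation": [0.134, 0.207, -0.035], "twist": [0, 0, 0], "fingers": 1}]'

```text
time: 31.95
eef_pos: [0.4571, -0.198, 0.2143]
tcp_rot: [-0.102, 0.995, -0.0, 0.0]
contact_force: [0.6, 0.2, -0.2]
opening: 1.0
finger_force: 0.0
```

```bash
python3 -c "
from h import *
from plant import *
A=[]
P=dict(radio=(.086,.044,.070),lamp=(.092,.056,.102),c1=(.060,.056,.074),c2=(.076,.056,.072))
V={}
for c in('top','side'):
    p=read_camera(c);im=cv2.resize(p['pixels'][:,:,::-1],None,fx=4,fy=4,interpolation=cv2.INTER_CUBIC)
    for n,(l,w,h) in P.items():
      x,y,a=D[n];x0=-.022 if n=='lamp' else -l/2
      q=proj(p,place([(x0,-w/2,h),(x0,w/2,h),(l/2,w/2,h),(l/2,-w/2,h)],x,y,np.radians(a)));cv2.polylines(im,[(q*4+2).round().astype(int)],True,(0,0,255),1)
      u=(q.mean(0)*4).astype(int);A.append(im[max(0,u[1]-130):u[1]+170,u[0]-100:u[0]+100])
cv2.imwrite('pics/f.png',np.clip(np.vstack([np.hstack(A[:4]),np.hstack(A[4:])])*1.6,0,255).astype('uint8'))
"
```

```text
(no output)
```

View pics/f.png

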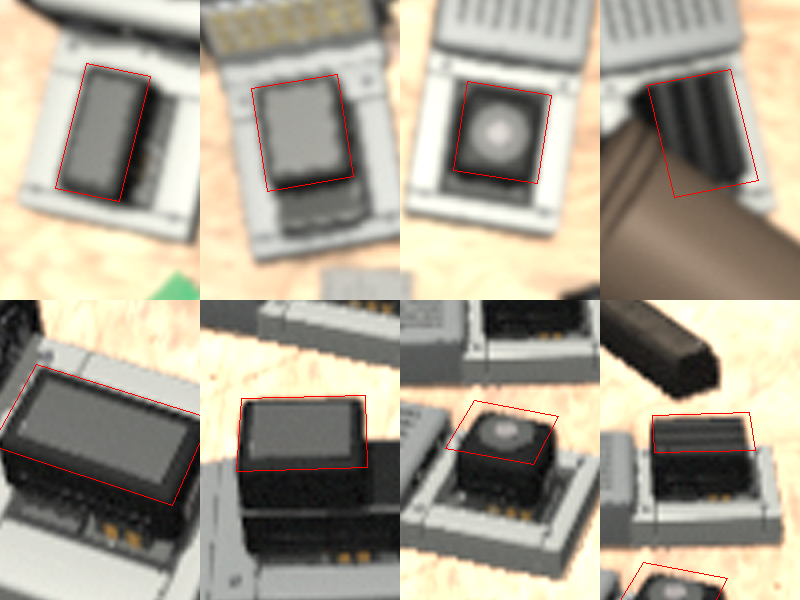

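All four pack tops line up, within a few pixels of the 4x view, with outlines drawn at seated height, in both cameras. The arm is clear of everything, so I'm handing in.

```bash
python3 -c "
from plant import *
print(sign_off())"
```

```text
the job is handed in; nothing more can be done
None
```

I handed the job in at about 32 s: the tall pack is in the lamp, the slim pack in the radio, the square pack in charger_1 and the ridged pack in charger_2. The last pictures from both cameras show all four seated and the arm clear; no verdict came back.

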